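# Reverse the ratchet and clamp the filter cube

### The arm

A 6-joint arm with a two-finger parallel gripper is mounted at the origin on a cart in front of the work surface, level with it; the furniture and walls round the work are solid. World frame = base frame: x ahead of the robot, y to its left, z up, the work surface at z = 0. Lengths are in m, angles in rad, forces in N, time in s.
With the tool pointing down it reaches from about 0.425 to 0.95 m from the base axis. Payload 3.5 kg.
Tool frame: the origin (TCP) lies at the very end of the fingers, on their centre line; the grasp point (between the pads) lies 19 mm behind it; z points along the fingers, y is the line along which they close (so a half turn about z gives the same grasp; the last joint's range is limited). The gripper opens to 85 mm and grips with 20 to 120 N. Pads are 22 mm wide; open, the fingers measure 114 mm over their backs; the gripper's body (76 mm by 85 mm) begins 54 mm behind the grasp point. The pads swing forward as they close: fully open they stand 13 mm farther back than shut.
Start: joints at [-1.366, 0.286, 1.577, -0, 1.279, -0.15], TCP at [0.235, -0.633, 0.231] pointing down, gripper open.
Joint ranges: [-2.77, 2.77], [-0.9, 2.22], [0.21, 2.48], [-1.53, 4.67], [0.24, 2.81], [-2.84, 2.84]. Speed limits (rad/s): [2.79, 2.79, 3.14, 3.14, 3.14, 3.14].

### API

Orientations are given as a unit quaternion [x, y, z, w].
In Python, from plant import ctrl, viewer, telemetry gives the robot as it stands (ctrl), with the cameras (viewer) and the readings (telemetry).
- The arm moves only by the tool inch_along, called by a JSON object that holds its "method" and its "body". Schema: {"type":"object","properties":{"offsets":{"type":"object","properties":{"rows":{"type":"array","items":{"type":"array","items":{"type":"number"},"minItems":7,"maxItems":7},"minItems":1,"maxItems":10}},"additionalProperties":false,"required":["rows"]},"grip_n":{"type":"number"},"only":{"type":"string"},"quiet":{"type":"boolean"},"lines":{"type":"string"}},"required":["offsets"],"additionalProperties":false}. offsets is an object whose key "rows" holds a list of rows, 1 to 10 of them, each of 7 numbers: dx, dy, dz in m, then a rotation vector rx, ry, rz in rad, then the opening from 0.0 (shut) to 1.0 (fully open); each row is the pose to reach, as a shift and turn from the pose commanded when the call began, along the tool's axes at that moment; what a row does not reach only later rows make up. A row lasts 1/8 s, in which the tool goes at most 0.0625 m and 0.188 rad, less where a joint would pass 70% of its speed; a pose out of reach is approached as far as the arm can. The fingers move at their own pace and stop on an object; grip_n is the grip in N (left out, the last holds). Time passes only in rows, so rows that do not move let the fingers close. The tool returns the time, the measured TCP pose, the force, the opening and the grip force at its end. only (a regular expression) keeps the lines of the reply that match it, lines (a string "A,B") keeps lines A to B, and quiet returns only ok. Input that does not fit is refused with a message, and nothing moves.
- telemetry.get_state(): the state, without advancing time (a new reading comes with each control period).
- viewer.read_camera(name): name is "scene" or "side" or "wrist"; returns a dict with "pixels" (384x512x3 uint8, red, green, blue), "camera_matrix" (3x3 intrinsics, pixels), "xyz" and "orientation" of the camera in the world. Camera axes: x right, y down, z forward; pixel columns grow to the right and rows downward; lengths in m; the calibration is good to about 2 mm. A picture is of the moment at which its call begins. There is no depth.
- ctrl.sign_off(): hands the job in; it is judged then, once.
The state is a dict: "time": time; "qpos": joint angles; "dq": joint speeds; "joint_efforts": joint torques, N m; "eef_pos": TCP position; "tcp_rot": TCP orientation; "contact_force": force on the tool from outside, world axes, zero at the start; "wrist_torque": the same for the moment, N m; "opening": opening from 0.0 (shut) to 1.0 (fully open); "finger_force": force on a finger pad.
Only numpy, scipy, OpenCV 4.12 (cv2) and the standard library are available. Lean on these libraries where they do the work, as an engineer would, in place of code of your own. Each camera call takes 0.05 s, during which the arm holds its last target. There are 200 camera calls.

### The job

The black filter cube stands loosely in the small ratchet clamp, whose ratchet is still set to release. First flip the little reversing lever on the ratchet head over to its other side so that the handle tightens, then swing the handle to and fro to close the jaw until the cube is held against the end stop with the jaw's sprung pad pushed in about half way, never bottomed. Leave the lever on the tightening side, drive the jaw only through the handle (do not push the jaw or the cube), never open the jaw wider than it is, and do not disturb the things standing around.

Things in the scene. Friction and masses are not known exactly. Their poses are not given: they have to be found in the camera images.
- vise: Ratchet clamp, fixed to the bench: dark base plate 80 (x) x 220 (y) x 10 mm. Origin at the centre of its underside. Its +y half, to the robot's left, carries a grey gear housing (64 x 72 mm, top at z 56 mm) on which the ratchet head turns; the jaws are on the -y half; -x faces the robot.
- shaft (a point): Centre of the ratchet head, on the vertical axis about which the handle turns: 62 mm from the vise's origin along its +y, z 71 mm. The head is a 64 mm disc from z 58 to 84 mm. With the lever set to tighten, an anticlockwise swing of the handle (its end comes towards the robot) takes the jaw along by 14 mm per rad; a clockwise swing only clicks over the teeth and leaves the jaw.
- handle (a joint): Swing of the ratchet handle about the shaft, rad, positive anticlockwise from above; 0 = it points along the vise's +y; stops at -0.6 and +0.6. It stays where it is left. Driving needs 2 to 4 N at the knob, swinging back 1 to 2 N. A tooth is 0.45 rad: up to 0.5 rad at the start of a stroke may be idle, so that usually two or three strokes are needed.
- handle_knob (a point): Point on the axis of the upright round black knob at the handle's end: 16 mm diameter, 125 mm from the shaft, standing from z 66 to 126 mm; this point is at z 100 mm. The steel bar that carries it is 13 mm thick, its top at z 77 mm. The knob can be pushed from either side or straddled by the open fingers.
- lever (a joint): Reversing lever, rad, relative to the handle, positive anticlockwise from above; vertical pivot on the head's neck, 42 mm from the shaft. A spring snaps it to either side once past 0: -0.15 to -0.42 = release (the start; blade leans away from the robot), +0.15 to +0.42 = tighten (blade leans towards the robot). It may sit anywhere in these ranges, as teeth allow. Flipping takes about 1 N.
- lever_tip (a point): Round end (9 mm diameter) of the lever's thumb blade, which points outwards along the handle: 26 mm from the lever's pivot, 68 mm from the shaft; this point is at z 94 mm. Blade 5 mm thick, standing from the neck's top (z 84) to z 101 mm.
- jaw (a joint): Travel of the moving jaw towards the end stop, m; 0 at the start, grows as it closes. Held by friction when the handle rests.
- jaw_block: The moving jaw, a dark steel block 64 x 18 x 40 mm (z 11 to 51 mm) carrying the sprung pad; its origin is at the vise's origin while the jaw is at 0, and moves with it along the vise's -y.
- pad (a joint): How far the sprung aluminium pad (38 x 6 x 30 mm plate on the moving jaw's front, 12 mm in front of the jaw when free) is pushed in, m: 0 = free, 0.012 = bottomed. Preload 2 N, then 0.3 N per mm.
- end_stop: Fixed end jaw, steel block 60 x 24 x 44 mm bolted on the base plate, on the -y side of the cube; origin at the centre of its underside, its face to the cube 12 mm from there along +y. The gaps between pad, cube and stop add up to 8 to 20 mm at the start: the jaw must travel that far before the pad begins to give.
- filter_cube: Black cube, 36 x 36 x 37 mm, loose on the base plate between pad and end stop; origin at the centre of its underside.
- objective: Spare microscope objective standing on the bench, 29 mm diameter, 50 mm tall, a bystander; origin at the centre of its underside.
- lens_tissue: Booklet of lens tissue, 68 x 100 x 9 mm, lying on the bench near the handle, a bystander; origin at the centre of its underside.
- bottle: Small screw-cap bottle, 43 mm diameter, 88 mm tall, standing beyond the clamp, a bystander; origin at the centre of its underside.

How it is judged:
By the outcome, as a careful person would: the job done as asked, in the order asked, and still so for the second after the job is handed in, with the robot touching nothing.
It also fails if it takes over 61 s, if anything falls off the work surface, if the arm or the gripper's body presses on something with over 40 N, if the wrist force passes 120 N, or if a joint passes its speed limit or range.

## Working session

There is one attempt and no reset: what is moved stays moved. The work goes in short steps, Python scripts to look and compute and a tool call to move; the robot and the scene stay as the last step left them, time stands still between calls to the robot, and variables do not carry over. Pictures are saved under pics/ and viewed, at most 10 in all, crops included, and the job is handed in when it is done.

```bash
ls; mkdir -p pics
```

Create h.py:
```python
import numpy as np, cv2
from plant import ctrl, viewer, telemetry
from scipy.spatial.transform import Rotation as R
def cam(n,save=None):
    c=viewer.read_camera(n)
    if save: cv2.imwrite('pics/'+save,c['pixels'][:,:,::-1])
    return c
def ray(c,uv):
    d=np.linalg.inv(c['camera_matrix'])@[uv[0],uv[1],1]
    return np.array(c['xyz']), rot(c)@d
def rot(c):
    o=np.array(c['orientation'])
    return o if o.shape==(3,3) else R.from_quat(o).as_matrix()
def plane(c,uv,z):
    o,d=ray(c,uv); return o+d*(z-o[2])/d[2]
def tri(c1,u1,c2,u2):
    A=[];b=[]
    for c,u in((c1,u1),(c2,u2)):
        o,d=ray(c,u); d=d/np.linalg.norm(d); P=np.eye(3)-np.outer(d,d); A.append(P); b.append(P@o)
    return np.linalg.lstsq(np.vstack(A),np.hstack(b),rcond=None)[0]
def proj(c,p):
    q=np.array(c['camera_matrix'])@(rot(c).T@(np.array(p)-c['xyz'])); return q[:2]/q[2]
```

Run:
```python
from h import *
for n in('scene','side'):
    c=cam(n,n+'0.png'); print(n,c['xyz'],c['orientation'],np.array(c['camera_matrix']).tolist())
s=telemetry.get_state(); print(s)
```

```text
pics
plant.py
scene [1.11925353 0.2155987  1.16742959] [ 0.60602511  0.75625608 -0.19405268 -0.15216392] [[447.8754065535943, 0.0, 257.66051517468964], [0.0, 447.8754065535943, 197.6684114719307], [0.0, 0.0, 1.0]]
side [ 0.41001935 -0.78570061  0.537053  ] [ 0.84860017 -0.07154827  0.05488908 -0.52129242] [[368.7348767141057, 0.0, 251.99318262347347], [0.0, 368.7348767141057, 189.08047654995], [0.0, 0.0, 1.0]]
{'time': 0.1, 'qpos': array([-1.36599636e+00,  2.87142221e-01,  1.57804552e+00,  8.80107950e-06,
        1.27861603e+00, -1.50012330e-01]), 'dq': array([-0.00013071, -0.00220612, -0.0045953 , -0.00021585,  0.00188185,
       -0.00018427]), 'joint_efforts': array([ 6.39584559e-04, -4.07292295e+01, -2.93699223e+01, -1.60989484e-04,
        3.41429077e-03, -5.67337878e-06]), 'eef_pos': array([ 0.23440245, -0.63234944,  0.23003399]), 'tcp_rot': array([ 9.84304382e-01,  1.76475668e-01, -2.60706029e-05, -1.10525818e-03]), 'contact_force': array([ 0.59327237, -0.37534017, -0.2992406 ]), 'wrist_torque': array([-0.01450723, -0.00300675,  0.03441016]), 'finger_force': 0.0, 'opening': 0.9950196710276857}
```

View pics/scene0.png

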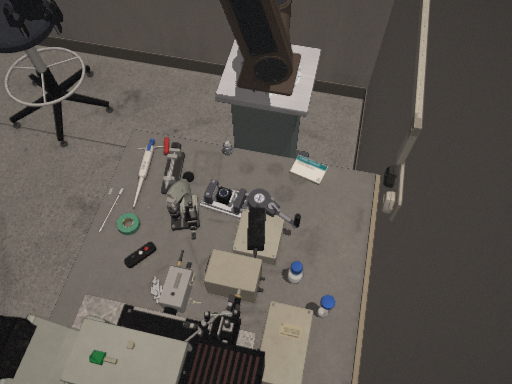

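View pics/side0.png

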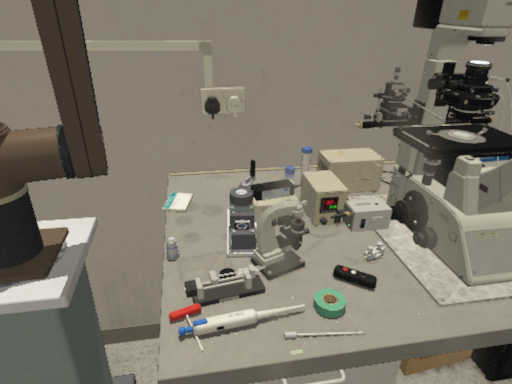

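The scene view shows the clamp around (205–245, 180–215), the ratchet head at (262,200), the handle running right to the knob at (297,219), and the tissue booklet at (310,168). The side view shows the head near (241,195). I'll enlarge both.

Run:
```python
import cv2
a=cv2.imread('pics/scene0.png')[150:250,190:320]; b=cv2.imread('pics/side0.png')[140:265,150:310]
cv2.imwrite('pics/sc1.png',cv2.resize(a,None,fx=6,fy=6,interpolation=cv2.INTER_CUBIC))
cv2.imwrite('pics/sd1.png',cv2.resize(b,None,fx=4.8,fy=4.8,interpolation=cv2.INTER_CUBIC))
```

```text
(no output)
```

View pics/sc1.png

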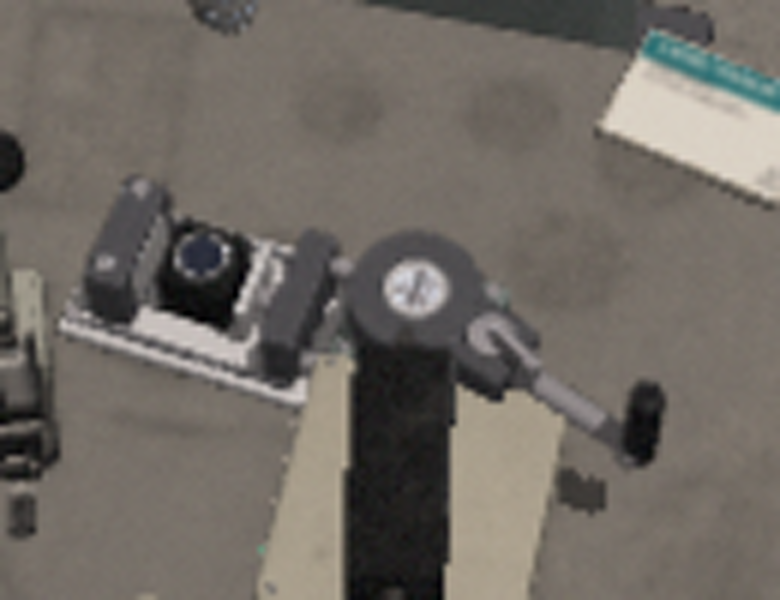

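View pics/sd1.png

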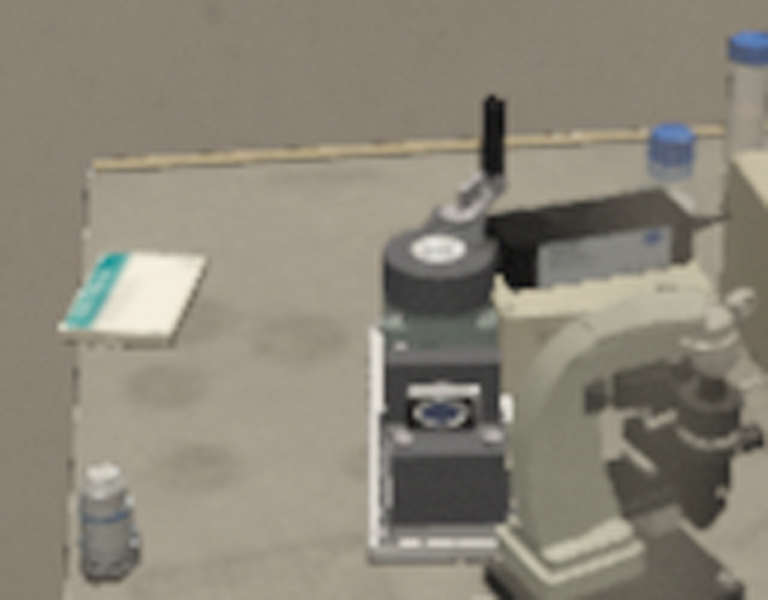

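Scene crop: head label at (415,287), knob top (645,388) and foot (635,455). Side crop: label at (438,248), knob top (493,100). The lever shows as light grey, from about (485,328) to (540,365). I'll triangulate these.

Run:
```python
from h import *
a=cam('scene');b=cam('side')
S=lambda x,y:(190+x/6-.4,150+y/6-.4); D=lambda x,y:(150+x/4.8-.4,140+y/4.8-.4)
sh=tri(a,S(415,287),b,D(438,248)); print('shaft',sh,plane(a,S(415,287),.084),plane(b,D(438,248),.084))
k=tri(a,S(645,388),b,D(493,102)); print('knob',k,plane(a,S(645,388),.126),plane(b,D(493,102),.126))
# base plate edge near +x: bottom corners
for p in((65,325),(305,395)): print('plate',plane(a,S(*p),.01))
# stop top ends
for p in((140,185),(105,268)): print('stop bolts',plane(a,S(*p),.054))
for p in((315,240),(275,370)): print('jaw',plane(a,S(*p),.051))
print('lev',plane(a,S(488,330),.094),plane(a,S(540,365),.094))
for p in((600,130),(650,35),(775,205)): print('tissue',plane(a,S(*p),.009))
s=telemetry.get_state();print(R.from_quat(s['tcp_rot']).as_matrix().round(3))
c=cam('wrist','w0.png');print(c['xyz'],(rot(c)).round(3), c['camera_matrix'])
print('black box',[plane(a,S(*p),z) for p in((360,345),(450,350)) for z in (.1,.2)])
```

```text
shaft [0.54562431 0.08398177 0.08619435] [0.54389088 0.08387231 0.084     ] [0.54667286 0.08760776 0.084     ]
knob [0.59531988 0.19625299 0.12619279] [0.59319449 0.19688218 0.126     ] [0.59666146 0.19414196 0.126     ]
plate [ 0.56206967 -0.08697127  0.01      ]
plate [0.57364968 0.03618959 0.01      ]
stop bolts [ 0.50200925 -0.06141087  0.054     ]
stop bolts [ 0.54975796 -0.06545892  0.054     ]
jaw [0.51175285 0.02764257 0.051     ]
jaw [0.5834039  0.02583635 0.051     ]
lev [0.5636237  0.12203585 0.094     ] [0.57589633 0.14839213 0.094     ]
tissue [0.39533146 0.14653766 0.009     ]
tissue [0.33295531 0.16102875 0.009     ]
tissue [0.41973159 0.23991104 0.009     ]
[[ 0.938  0.347 -0.   ]
 [ 0.347 -0.938  0.001]
 [ 0.    -0.001 -1.   ]]
[ 0.30384213 -0.60690114  0.37385083] [[ 0.349 -0.896 -0.274]
 [-0.937 -0.334 -0.1  ]
 [-0.002  0.292 -0.956]] [[281.2315234    0.         250.14730395]
 [  0.         281.2315234  190.42580717]
 [  0.           0.           1.        ]]
black box [array([0.58653423, 0.06824645, 0.1       ]), array([0.63644097, 0.08205085, 0.2       ]), array([0.58027411, 0.10806359, 0.1       ]), array([0.63076731, 0.1181378 , 0.2       ])]
```

{"method": "inch_along", "body": {"offsets": {"rows":[[0.04, -0.04, -0.03, 0, 0, 0.1, 1], [0.09, -0.085, -0.05, 0, 0, 0.2, 0.5], [0.13, -0.13, -0.07, 0, 0, 0.3, 0], [0.17, -0.17, -0.07, 0, 0, 0.4, 0], [0.215, -0.21, -0.07, 0, 0, 0.5, 0], [0.26, -0.255, -0.07, 0, 0, 0.6, 0], [0.30, -0.295, -0.07, 0, 0, 0.7, 0], [0.345, -0.34, -0.07, 0, 0, 0.773, 0], [0.385, -0.38, -0.07, 0, 0, 0.773, 0], [0.43, -0.42, -0.07, 0, 0, 0.773, 0]]}}}

```text
time: 1.5
eef_pos: [0.4922, -0.0879, 0.3016]
tcp_rot: [0.978, -0.208, 0.001, 0.0]
contact_force: [0.4, -0.4, 0.2]
opening: 0.003
finger_force: 0.0
```

Run:
```python
from h import *
s=telemetry.get_state();print(s['eef_pos'],R.from_quat(s['tcp_rot']).as_matrix().round(3).tolist(),s['qpos'].round(2))
```

```text
[ 0.49222559 -0.0878564   0.30164279] [[0.914, -0.406, 0.001], [-0.406, -0.914, -0.001], [0.001, 0.0, -1.0]] [-0.38 -0.16  1.92 -0.    1.38  1.61]
```

{"method": "inch_along", "body": {"offsets": {"rows":[[0, -0.05, 0, 0, 0, 0, 0], [0, -0.10, 0, 0, 0, 0, 0], [0, -0.14, 0, 0, 0, 0, 0], [0, -0.16, 0, 0, 0, 0, 0], [0, -0.16, 0, 0, 0, 0, 0]]}}}

```text
time: 2.12
eef_pos: [0.5568, 0.0569, 0.3011]
tcp_rot: [0.978, -0.207, -0.0, 0.0]
contact_force: [-0.0, -0.6, -0.3]
opening: 0.002
finger_force: 0.0
```

Run:
```python
from h import *
c=cam('wrist','w1.png'); a=np.array([.5455,.085]);d=np.array([np.cos(1.148),np.sin(1.148)])
for n,p in dict(shaft=[*a,.084],knob=[*(a+.125*d),.126],piv=[*(a+.042*d),.09],tip=[*(a+.068*d),.101]).items(): print(n,proj(c,p).round(1))
```

```text
shaft [233.9 179.9]
knob [126.1 188.3]
piv [201.5 180.8]
tip [179.5 183. ]
```

View pics/w1.png

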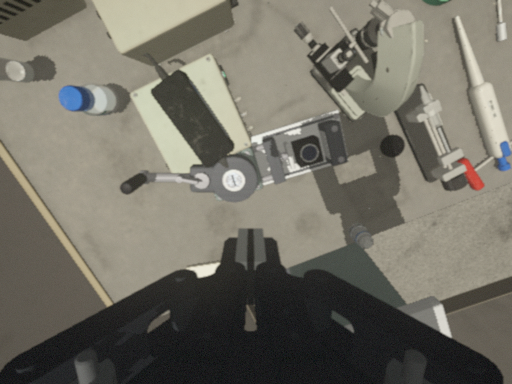

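The wrist view shows the label at (234,180), knob at about (127,186), lever around (180–205,181), cube at (308,152), stop at (337,150). It agrees with the projected points. I'll take a close crop.

Run:
```python
import cv2
b=cv2.imread('pics/w1.png')[105:215,110:260]
b=cv2.resize(b,None,fx=5.2,fy=5.2,interpolation=cv2.INTER_CUBIC)
cv2.imwrite('pics/w1c.png',cv2.convertScaleAbs(b,alpha=1.4,beta=20))
```

```text
(no output)
```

View pics/w1c.png

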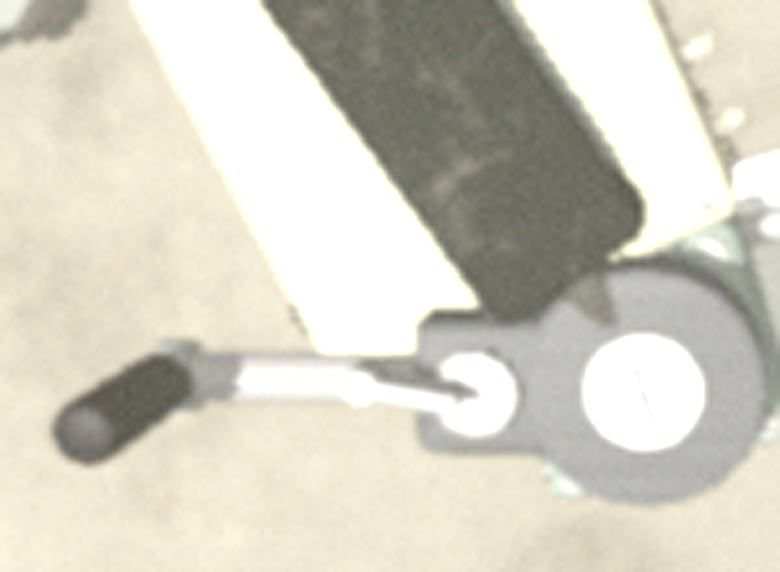

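The crop shows the label at (643,393), lever pivot (478,395), blade tip about (358,388), knob top (85,432) and knob foot about (185,375).

Run:
```python
from h import *
c=cam('wrist'); W=lambda x,y:(110+x/5.2-.4,105+y/5.2-.4)
sh=plane(c,W(643,393),.084);k=plane(c,W(85,432),.126);kb=plane(c,W(185,378),.073)
pv=plane(c,W(478,395),.09);t=plane(c,W(358,388),.1)
for n,p in zip('shaft knob knobfoot piv tip'.split(),(sh,k,kb,pv,t)): print(n,p.round(4),round(np.hypot(*(p-sh)[:2]),4),np.degrees(np.arctan2(*(p-sh)[1::-1])).round(1))
print('tip-piv',np.hypot(*(t-pv)[:2]),np.degrees(np.arctan2(*(t-pv)[1::-1])))
box=[plane(c,W(*p),.11) for p in((520,315),(640,215))];print(box)
e=telemetry.get_state();print(e['eef_pos'],R.from_quat(e['tcp_rot']).as_matrix().round(3).tolist())
```

```text
shaft [0.5453 0.0851 0.084 ] 0.0 0.0
knob [0.5975 0.1979 0.126 ] 0.1243 65.2
knobfoot [0.5951 0.1948 0.073 ] 0.1205 65.6
piv [0.5629 0.1221 0.09  ] 0.041 64.6
tip [0.578  0.1453 0.1   ] 0.0686 61.5
tip-piv 0.027685396147105364 56.897317893302976
[array([0.57966099, 0.09909619, 0.11      ]), array([0.58942774, 0.06377693, 0.11      ])]
[0.55654741 0.0555673  0.30119134] [[0.914, -0.407, -0.001], [-0.407, -0.914, -0.001], [-0.0, 0.001, -1.0]]
```

Run:
```python
from h import *
c=cam('wrist');a=cam('scene','s2.png'); W=lambda x,y:(110+x/5.2-.4,105+y/5.2-.4)
S=lambda x,y:(190+x/6-.4,150+y/6-.4)
print('black -y',tri(a,S(355,347),c,W(640,215)))
print('black +y',tri(a,S(450,350),c,W(510,318)))
print('beige -y',tri(a,S(315,352),c,W(730,212)))
print('beige +y',tri(a,S(565,410),c,W(315,350)))
```

Run:
```python
import cv2
b=cv2.imread('pics/s2.png')[120:280,190:350]
cv2.imwrite('pics/s2c.png',cv2.resize(b,None,fx=3.7,fy=3.7,interpolation=cv2.INTER_CUBIC))
```

```text
black -y [0.58767015 0.06533444 0.09826121]
black +y [0.57661836 0.1062995  0.09093022]
beige -y [0.57685606 0.04539457 0.06615462]
beige +y [0.58657498 0.16130411 0.07244495]
```

View pics/s2c.png

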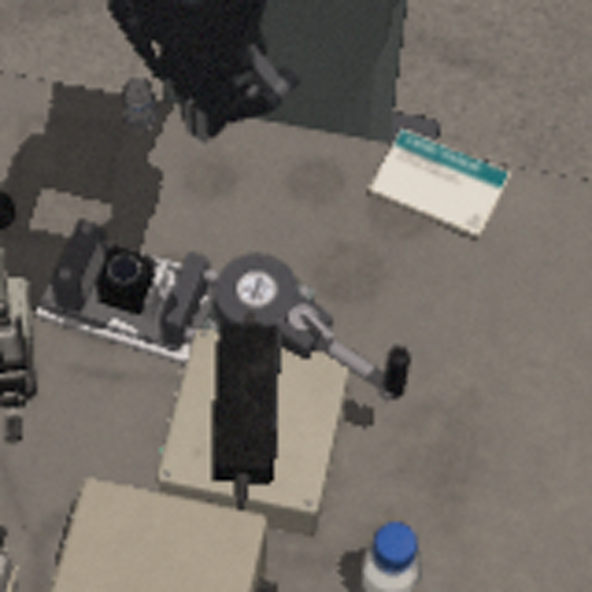

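Both boxes behind the clamp are measured: black top at about z 0.095 with its edge near y 0.106, beige top about 0.07. The shut finger goes between lever and box, 8 mm further out along the handle.

{"method": "inch_along", "body": {"offsets": {"rows":[[0.003, -0.05, 0.03, 0, 0, 0, 0], [0.005, -0.099, 0.06, 0, 0, 0, 0], [0.005, -0.099, 0.11, 0, 0, 0, 0], [0.005, -0.099, 0.15, 0, 0, 0, 0], [0.005, -0.099, 0.18, 0, 0, 0, 0], [0.005, -0.099, 0.18, 0, 0, 0, 0]]}}}

```text
time: 3.08
eef_pos: [0.5994, 0.1436, 0.1182]
tcp_rot: [0.978, -0.208, -0.003, 0.001]
contact_force: [0.3, 0.3, -0.8]
opening: 0.001
finger_force: 0.0
```

Run:
```python
from h import *
e=telemetry.get_state();M=R.from_quat(e['tcp_rot']).as_matrix();print(M.T@(np.array([.6014,.1436,.090])-e['eef_pos']))
c=cam('wrist','w3.png');print(proj(c,e['eef_pos']),proj(c,[.578,.1453,.1]))
cv2.imwrite('pics/w3c.png',cv2.resize(cv2.imread('pics/w3.png')[130:330,80:330],None,fx=3,fy=3))
```

```text
[ 0.00197329 -0.00093231  0.0282184 ]
[249.73686665 241.54637628] [260.6788015  256.42459753]
```

View pics/w3c.png

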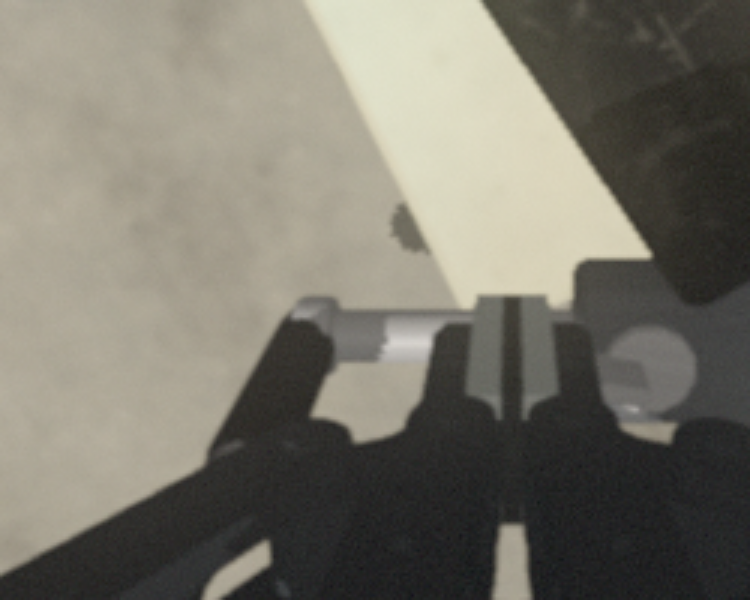

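The fingertips are at crop (512,300), clear on the far side of the lever, which they hide. The knob on the left at (310,330) stays outside the fingers. Going down.

{"method": "inch_along", "body": {"offsets": {"rows":[[0.002, -0.001, 0.01, 0, 0, 0, 0], [0.002, -0.001, 0.02, 0, 0, 0, 0], [0.002, -0.001, 0.028, 0, 0, 0, 0], [0.002, -0.001, 0.028, 0, 0, 0, 0]]}}}

```text
time: 3.62
eef_pos: [0.6031, 0.145, 0.0923]
tcp_rot: [0.978, -0.208, -0.001, 0.0]
contact_force: [-0.4, 0.5, 0.2]
opening: 0.001
finger_force: 0.0
```

{"method": "inch_along", "body": {"offsets": {"rows":[[-0.006, 0, 0, 0, 0, 0, 0], [-0.010, 0, 0, 0, 0, 0, 0], [-0.013, 0, 0, 0, 0, 0, 0], [-0.016, 0, 0, 0, 0, 0, 0], [-0.016, 0, 0, 0, 0, 0, 0]]}}}

```text
time: 4.25
eef_pos: [0.5892, 0.1522, 0.0936]
tcp_rot: [0.978, -0.208, 0.0, -0.001]
contact_force: [1.2, 2.6, 0.2]
opening: -0.004
finger_force: 1.2
```

Run:
```python
from h import *
e=telemetry.get_state();h=np.array([np.cos(1.14),np.sin(1.14)]);n=np.array([h[1],-h[0]]);p=e['eef_pos'][:2]-[.5453,.0851];print('along',p@h,'lateral cw',p@n,'face',p@n-.011, e['contact_force'])
```

```text
along 0.07932013062668776 lateral cw 0.011836129546356112 face 0.0008361295463561128 [1.19795106 2.62940874 0.17189421]
```

The force points along the handle, so the narrow fingertip is probably catching only the round end of the lever. I'll back off, shift 9 mm inward and push again.

{"method": "inch_along", "body": {"offsets": {"rows":[[0.007, 0, 0, 0, 0, 0, 0], [0.013, 0, 0, 0, 0, 0, 0], [0.013, 0.005, 0.003, 0, 0, 0, 0], [0.013, 0.009, 0.003, 0, 0, 0, 0], [0.013, 0.009, 0.003, 0, 0, 0, 0]]}}}

```text
time: 4.88
eef_pos: [0.597, 0.1376, 0.09]
tcp_rot: [0.978, -0.208, -0.0, 0.0]
contact_force: [-0.6, -0.4, -0.6]
opening: 0.007
finger_force: 0.0
```

```bash
python3 - <<'E'
from h import *
cam('scene','s4.png')
E
```

{"method": "inch_along", "body": {"offsets": {"rows":[[-0.006, 0, 0, 0, 0, 0, 0], [-0.010, 0, 0, 0, 0, 0, 0], [-0.013, 0, 0, 0, 0, 0, 0], [-0.015, 0, 0, 0, 0, 0, 0], [-0.015, 0, 0, 0, 0, 0, 0]]}}}

```text
time: 5.55
eef_pos: [0.5836, 0.1443, 0.0904]
tcp_rot: [0.978, -0.207, 0.0, -0.0]
contact_force: [-1.0, -0.6, 0.4]
opening: 0.002
finger_force: 0.0
```

Run:
```python
from h import *
e=telemetry.get_state();h=np.array([np.cos(1.14),np.sin(1.14)]);n=np.array([h[1],-h[0]]);p=e['eef_pos'][:2]-[.5453,.0851];print('along',p@h,'lateral cw',p@n,'face',p@n-.011, e['contact_force'])
```

```text
along 0.06974301250519707 lateral cw 0.010094371839698973 face -0.0009056281603010263 [-0.98578489 -0.62357681  0.38798713]
```

{"method": "inch_along", "body": {"offsets": {"rows":[[-0.003, 0, 0, 0, 0, 0, 0], [-0.004, 0, 0, 0, 0, 0, 0], [-0.004, 0, 0, 0, 0, 0, 0]]}}}

```text
time: 5.92
eef_pos: [0.58, 0.1458, 0.0903]
tcp_rot: [0.978, -0.208, -0.0, 0.0]
contact_force: [-0.0, -1.2, -0.4]
opening: 0.002
finger_force: 0.0
```

{"method": "inch_along", "body": {"offsets": {"rows":[[0.002, 0, -0.03, 0, 0, 0, 0], [0.003, 0, -0.06, 0, 0, 0, 0], [0.003, 0.03, -0.11, 0, 0, 0, 0], [0.003, 0.05, -0.16, 0, 0, 0, 0], [0.003, 0.08, -0.17, 0, 0, 0, 0], [0.003, 0.08, -0.17, 0, 0, 0, 0]]}}}

```text
time: 6.68
eef_pos: [0.5507, 0.0702, 0.2623]
tcp_rot: [0.978, -0.209, 0.002, -0.0]
contact_force: [-0.1, 0.2, -1.0]
opening: 0.002
finger_force: 0.0
```

Run:
```python
from h import *
c=cam('wrist','w4.png');p=proj(c,[.56,.12,.09]).astype(int);print(p)
y,x=max(p[1]-55,0),max(p[0]-75,0);print(x,y)
b=cv2.resize(c['pixels'][y:y+110,x:x+150,::-1],None,fx=5.2,fy=5.2,interpolation=cv2.INTER_CUBIC)
cv2.imwrite('pics/w4c.png',cv2.convertScaleAbs(b,alpha=1.2,beta=0))
```

```text
[207 182]
132 127
```

View pics/w4c.png

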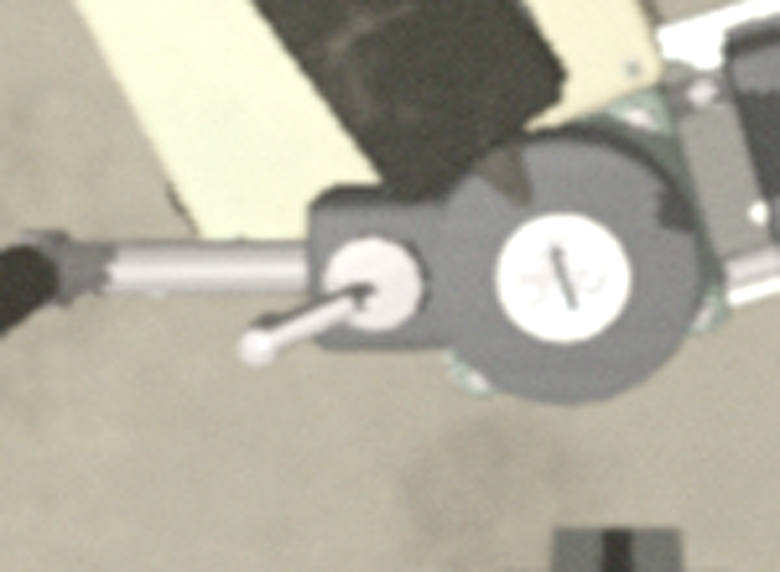

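The lever has flipped: its pivot is at crop (373,284) and its tip at (257,345), leaning to the robot side. Next are baseline intensity profiles along the jaw line, in metric vise coordinates, and the straddle move.

Add to h.py:
```python
S0=np.array([.5453,.0851]); AZ=np.radians(86)
VY=np.array([np.cos(AZ),np.sin(AZ)]); VX=np.array([VY[1],-VY[0]]); O=S0-.062*VY
def prof(c,vx,z,vys):
    g=cv2.GaussianBlur(cv2.cvtColor(c['pixels'],cv2.COLOR_RGB2GRAY),(0,0),.5).astype(np.float32)
    uv=np.array([proj(c,[*(O+vx*VX+y*VY),z]) for y in vys],np.float32)
    return cv2.remap(g,uv[:,:1],uv[:,1:],cv2.INTER_LINEAR).ravel()
def topview(c,z,n=None):
    "metric view of vise plane z: columns vy +20..-110 mm at 5px/mm, rows vx -45..45"
    q=[(-.045,.02),(-.045,-.11),(.045,-.11),(.045,.02)]
    src=np.float32([proj(c,[*(O+a*VX+b*VY),z]) for a,b in q]); dst=np.float32([(0,0),(650,0),(650,450),(0,450)])
    im=cv2.warpPerspective(c['pixels'][:,:,::-1],cv2.getPerspectiveTransform(src,dst),(650,450),flags=cv2.INTER_CUBIC)
    if n: cv2.imwrite('pics/'+n,im)
    return im
```

Run:
```python
from h import *
c=cam('wrist','w5.png'); print(c['xyz'].round(3)); ys=np.arange(.016,-.112,-.002)
print((ys*1000).astype(int).tolist())
for vx in(-.026,-.014,0,.012,.026): print(vx,prof(c,vx,.05,ys).astype(int).tolist())
e=telemetry.get_state();M=R.from_quat(e['tcp_rot']).as_matrix();k=S0+.125*np.array([np.cos(1.14),np.sin(1.14)]);print(k,M.T@([*k,.15]-e['eef_pos']),e['qpos'])
print('bottle',plane(cam('scene'),(190+395/3.7,120+545/3.7),.088))
```

```text
[0.618 0.041 0.404]
[16, 14, 12, 10, 8, 6, 4, 2, 0, -2, -4, -5, -8, -10, -12, -13, -16, -18, -20, -22, -24, -26, -27, -30, -32, -34, -36, -38, -40, -42, -44, -46, -48, -50, -52, -54, -56, -57, -60, -62, -64, -66, -68, -70, -72, -74, -76, -78, -80, -82, -84, -86, -88, -90, -92, -94, -96, -98, -100, -102, -104, -106, -108, -110]
-0.026 [197, 154, 115, 115, 115, 114, 114, 113, 113, 114, 134, 150, 138, 150, 151, 147, 132, 97, 85, 84, 83, 83, 80, 82, 77, 81, 79, 83, 78, 84, 80, 82, 83, 85, 85, 83, 85, 87, 91, 92, 83, 64, 55, 58, 65, 64, 65, 66, 65, 68, 78, 86, 84, 75, 65, 64, 73, 83, 83, 83, 85, 83, 83, 80]
-0.014 [133, 109, 107, 117, 115, 115, 115, 115, 115, 110, 106, 129, 142, 183, 215, 177, 123, 130, 132, 127, 94, 52, 46, 49, 47, 52, 82, 100, 77, 60, 56, 55, 53, 57, 63, 86, 96, 65, 45, 51, 82, 99, 102, 103, 103, 77, 63, 66, 66, 65, 66, 67, 67, 66, 65, 65, 71, 85, 89, 87, 87, 88, 87, 87]
0 [137, 121, 82, 75, 76, 76, 75, 76, 74, 75, 79, 97, 107, 107, 109, 105, 111, 127, 134, 129, 96, 55, 50, 51, 50, 69, 102, 92, 65, 55, 54, 56, 55, 56, 53, 67, 96, 81, 50, 48, 72, 99, 102, 103, 107, 93, 6
[... 163 characters left out ...]
132, 112, 66, 50, 52, 52, 51, 51, 51, 52, 50, 49, 50, 50, 48, 49, 46, 49, 49, 56, 88, 115, 109, 103, 105, 107, 99, 71, 71, 71, 68, 71, 88, 102, 103, 96, 78, 69, 80, 87, 87, 87, 85, 85, 86]
0.026 [145, 118, 103, 111, 123, 121, 120, 118, 118, 119, 116, 114, 132, 138, 164, 220, 232, 232, 220, 175, 145, 138, 138, 139, 139, 139, 138, 139, 138, 138, 137, 138, 138, 139, 138, 136, 137, 138, 137, 138, 135, 102, 64, 67, 69, 67, 66, 65, 68, 70, 69, 77, 88, 95, 105, 126, 126, 93, 84, 85, 67, 68, 97, 118]
[0.59749931 0.19867919] [-0.00834115 -0.13541205  0.10980051] [-5.38108839e-02 -2.35031333e-04  1.84409782e+00  4.67742848e-04
  1.29837590e+00  1.93573653e+00]
bottle [0.72155684 0.22200303 0.088     ]
```

Baseline readings: jaw front edge at −5, pad front −24, cube −25 to −61, stop face −74 mm. The total gap is about 14 mm, so the target jaw travel is about 20 mm, giving a jaw-to-stop distance of about 48 mm. Now I turn and go above the knob.

{"method": "inch_along", "body": {"offsets": {"rows":[[0, -0.03, 0, 0, 0, -0.18, 0.38], [0, -0.06, 0.02, 0, 0, -0.36, 0.38], [-0.004, -0.09, 0.05, 0, 0, -0.54, 0.38], [-0.008, -0.12, 0.08, 0, 0, -0.72, 0.38], [-0.008, -0.135, 0.09, 0, 0, -0.90, 0.38], [-0.008, -0.135, 0.09, 0, 0, -1.08, 0.38], [-0.008, -0.135, 0.09, 0, 0, -1.26, 0.38], [-0.008, -0.135, 0.09, 0, 0, -1.44, 0.38], [-0.008, -0.135, 0.09, 0, 0, -1.62, 0.38], [-0.008, -0.135, 0.09, 0, 0, -1.80, 0.38]]}}}

```text
time: 8.07
eef_pos: [0.5971, 0.199, 0.1684]
tcp_rot: [0.768, 0.64, -0.001, -0.001]
contact_force: [0.2, -0.4, -0.4]
opening: 0.376
finger_force: 0.0
```

{"method": "inch_along", "body": {"offsets": {"rows":[[0, 0, 0, 0, 0, -0.12, 0.38], [0, 0, 0, 0, 0, -0.12, 0.38]]}}}

```text
time: 8.32
eef_pos: [0.5972, 0.1988, 0.1687]
tcp_rot: [0.731, 0.682, -0.001, -0.001]
contact_force: [0.2, 0.2, -0.0]
opening: 0.377
finger_force: 0.0
```

Run:
```python
from h import *
e=telemetry.get_state();M=R.from_quat(e['tcp_rot']).as_matrix();k=S0+.125*np.array([np.cos(1.14),np.sin(1.14)]);print(M.round(3).tolist(),M.T@([*k,.09]-e['eef_pos']),e['qpos'].round(2))
c=cam('scene');b=c['pixels']
# knob check: dark blob around expected
for n in('scene','side'):
    c=cam(n);u=proj(c,[*k,.12]).astype(int);g=cv2.cvtColor(c['pixels'],cv2.COLOR_RGB2GRAY)[u[1]-4:u[1]+8:2,u[0]-10:u[0]+11];print(n,u);print(g)
```

```text
[[0.069, 0.998, -0.003], [0.998, -0.069, -0.0], [-0.0, -0.002, -1.0]] [-0.00011721  0.00053287  0.07869471] [0.16 0.25 1.75 0.   1.15 0.23]
scene [297 216]
[[120 122 101  50  28  35  62  69  77  80  63  50  51  51  57 113 123 122
  121 122 119]
 [123 120 124 103  92  59  47  33  36  35  23  25  30  28  67 113 118 122
  120 122 122]
 [ 80  88 119 124 122 123 122 116  52  30  36  32  29  43  90 118 118 119
  120 120 123]
 [ 80  78 138 139 126 108 121 103  45  22  19  31  29  45 116 121 119 121
  119 120 120]
 [ 72 118 134 103  81  76  80  52  25  17  24  20  30  89 119 123 119 121
  119 121 124]
 [120 115  88  75  76  77  78  40  22  15  25  19  20 110 124 123 121 119
  119 122 123]]
side [252 162]
[[134 134 132 131 133 133 133 134 133 133 133 133 132 131 132 133 133 134
  132 131 131]
 [132 133 132 134 132 134 132 123  81  35  39  82 122 132 131 134 132 132
  133 133 132]
 [133 132 133 132 133 133 133 101  26  31  39  30 100 133 130 131 132 132
  132 132 131]
 [132 132 133 132 133 132 133 101  22  27  26  26 103 132 133 132 131 132
  132 132 134]
 [132 133 132 132 133 132 133  99  27  26  24  25 101 133 132 132 132 132
  134 133 134]
 [133 132 132 128 121 120 128 104  23  22  28  24 106 149 158 158 157 158
  160 161 161]]
```

{"method": "inch_along", "body": {"offsets": {"rows":[[0, 0, 0.03, 0, 0, 0, 0.38], [0, 0, 0.055, 0, 0, 0, 0.38], [0, 0, 0.075, 0, 0, 0, 0.38], [0, 0, 0.075, 0, 0, 0, 0.38]]}}}

```text
time: 8.98
eef_pos: [0.5964, 0.1978, 0.093]
tcp_rot: [0.731, 0.682, -0.002, -0.001]
contact_force: [-0.1, 0.2, -0.2]
opening: 0.376
finger_force: 0.0
```

{"method": "inch_along", "body": {"offsets": {"rows":[[0.002, -0.012, 0, 0, 0, 0, 0.38], [0.005, -0.024, 0, 0, 0, 0, 0.38], [0.007, -0.036, 0, 0, 0, 0, 0.38], [0.008, -0.048, 0, 0, 0, 0, 0.38], [0.008, -0.060, 0, 0, 0, 0, 0.38], [0.006, -0.072, 0, 0, 0, 0, 0.38], [0.004, -0.084, 0, 0, 0, 0, 0.38], [0.001, -0.094, 0, 0, 0, 0, 0.38], [-0.002, -0.103, 0, 0, 0, 0, 0.38], [-0.007, -0.112, 0, 0, 0, 0, 0.38]]}}}

```text
time: 10.22
eef_pos: [0.4848, 0.1985, 0.0951]
tcp_rot: [0.731, 0.682, -0.0, -0.0]
contact_force: [2.2, 2.0, 0.8]
opening: 0.381
finger_force: 1.1
```

Run:
```python
from h import *
e=telemetry.get_state();r=e['eef_pos'][:2]-S0;print(r@VX,r@VY,e['contact_force']);c=cam('scene','s6.png');ys=np.arange(.016,-.112,-.002)
for f in('s2','s6'):
    c['pixels']=cv2.imread(f'pics/{f}.png')[:,:,::-1].copy()
    for vx in(0,.012,.026): print(f,vx,prof(c,vx,.05,ys).astype(int).tolist())
```

```text
-0.06824946105850364 0.1089285782671361 [2.1523458  2.02390843 0.77544741]
s2 0 [63, 51, 56, 67, 78, 80, 80, 80, 79, 81, 86, 101, 122, 135, 121, 116, 119, 126, 115, 85, 38, 22, 19, 20, 23, 29, 42, 46, 43, 38, 31, 27, 28, 29, 34, 43, 50, 54, 30, 29, 42, 63, 75, 80, 77, 70, 57, 48, 45, 43, 43, 44, 43, 43, 44, 46, 48, 52, 58, 61, 62, 62, 62, 62]
s2 0.012 [51, 48, 51, 66, 77, 80, 76, 63, 48, 45, 48, 57, 75, 83, 83, 78, 80, 86, 90, 75, 49, 22, 15, 13, 13, 13, 14, 17, 17, 16, 20, 20, 18, 18, 15, 13, 15, 16, 20, 31, 47, 63, 74, 78, 77, 69, 57, 46, 44, 46, 51, 63, 71, 73, 68, 56, 45, 50, 56, 63, 63, 62, 61, 61]
s2 0.026 [68, 60, 55, 61, 72, 72, 72, 73, 73, 64, 50, 61, 75, 90, 87, 86, 88, 85, 77, 60, 34, 26, 27, 27, 26, 22, 25, 29, 31, 31, 26, 26, 32, 39, 41, 41, 52, 72, 90, 95, 90, 75, 62, 52, 43, 40,
[... 230 characters left out ...]
4, 54, 59, 66, 81, 78, 69, 47, 50, 68, 97, 105, 94, 85, 83, 82, 82, 81, 81, 83, 83, 83, 87, 95, 108, 115, 119, 120, 121, 121]
s6 0.012 [178, 194, 193, 168, 120, 65, 50, 50, 59, 74, 80, 81, 81, 80, 80, 80, 81, 83, 85, 92, 100, 116, 143, 169, 168, 108, 45, 27, 20, 16, 17, 20, 23, 23, 22, 20, 22, 21, 20, 19, 21, 28, 48, 78, 101, 98, 86, 75, 81, 85, 93, 113, 128, 135, 129, 107, 83, 91, 105, 121, 122, 122, 123, 121]
s6 0.026 [172, 179, 175, 167, 151, 105, 67, 51, 55, 63, 71, 69, 70, 74, 73, 77, 88, 127, 150, 151, 118, 98, 81, 61, 43, 27, 29, 41, 53, 58, 50, 50, 62, 74, 72, 58, 59, 78, 101, 114, 116, 97, 77, 61, 51, 46, 45, 42, 42, 42, 40, 40, 40, 41, 50, 66, 94, 112, 120, 118, 118, 117, 115, 113]
```

The first stroke moved the jaw about 11 mm. Now the back swing, then a safe half stroke of 0.5 rad or less.

{"method": "inch_along", "body": {"offsets": {"rows":[[0, 0.014, 0, 0, 0, 0, 0.38], [0.006, 0.028, 0, 0, 0, 0, 0.38], [0.011, 0.041, 0, 0, 0, 0, 0.38], [0.014, 0.055, 0, 0, 0, 0, 0.38], [0.016, 0.068, 0, 0, 0, 0, 0.38], [0.016, 0.082, 0, 0, 0, 0, 0.38], [0.014, 0.095, 0, 0, 0, 0, 0.38], [0.012, 0.109, 0, 0, 0, 0, 0.38], [0.007, 0.122, 0, 0, 0, 0, 0.38], [0.001, 0.136, 0, 0, 0, 0, 0.38]]}}}

```text
time: 11.52
eef_pos: [0.6223, 0.1898, 0.0954]
tcp_rot: [0.731, 0.682, 0.0, 0.0]
contact_force: [-0.8, 0.4, 0.4]
opening: 0.383
finger_force: 0.7
```

Create m.py:
```python
from h import *
import sys
e=telemetry.get_state();r=e['eef_pos'][:2]-S0;print('X',(r@VY).round(4),'Y',(r@VX).round(4),e['contact_force'].round(1));c=cam('scene',sys.argv[1]);ys=np.arange(.006,-.082,-.002)
for vx in(0,.012): print(vx,prof(c,vx,.05,ys).astype(int).tolist())
```

```bash
python3 m.py s7.png
```

```text
X 0.1098 Y 0.0695 [-0.8  0.4  0.4]
0 [46, 42, 47, 62, 74, 82, 82, 82, 81, 82, 83, 89, 106, 119, 120, 123, 131, 151, 182, 161, 115, 57, 49, 66, 93, 87, 66, 59, 55, 54, 54, 59, 66, 79, 90, 95, 57, 52, 67, 96, 106, 97, 87, 84]
0.012 [46, 43, 49, 61, 75, 81, 83, 81, 82, 84, 84, 84, 86, 91, 97, 103, 118, 144, 169, 173, 116, 53, 30, 23, 21, 21, 20, 20, 22, 21, 20, 18, 19, 18, 17, 17, 24, 48, 78, 101, 99, 86, 76, 82]
```

{"method": "inch_along", "body": {"offsets": {"rows":[[0.004, -0.012, 0, 0, 0, 0, 0.38], [0.009, -0.025, 0, 0, 0, 0, 0.38], [0.012, -0.038, 0, 0, 0, 0, 0.38], [0.014, -0.051, 0, 0, 0, 0, 0.38], [0.015, -0.064, 0, 0, 0, 0, 0.38], [0.015, -0.076, 0, 0, 0, 0, 0.38], [0.015, -0.076, 0, 0, 0, 0, 0.38]]}}}

```text
time: 12.45
eef_pos: [0.5446, 0.2102, 0.0948]
tcp_rot: [0.731, 0.683, -0.002, -0.001]
contact_force: [0.6, -0.5, -0.6]
opening: 0.379
finger_force: 0.1
```

```bash
python3 m.py s8.png
```

```text
X 0.1247 Y -0.0095 [ 0.6 -0.5 -0.6]
0 [180, 147, 99, 61, 52, 56, 69, 78, 82, 82, 82, 82, 82, 82, 84, 93, 110, 128, 147, 171, 176, 125, 75, 47, 71, 105, 130, 103, 74, 57, 56, 59, 62, 66, 74, 77, 68, 57, 46, 69, 87, 92, 84, 82]
0.012 [197, 176, 121, 60, 51, 53, 60, 75, 81, 82, 81, 81, 82, 82, 82, 84, 92, 107, 131, 166, 170, 139, 64, 32, 19, 18, 20, 22, 24, 22, 19, 20, 22, 21, 18, 19, 21, 24, 41, 62, 86, 84, 77, 81]
```

By the scene camera the jaw is about 16 mm in and the pad has begun to give. I'll lift off and measure from straight above with the wrist camera.

{"method": "inch_along", "body": {"offsets": {"rows":[[0, 0.002, -0.03, 0, 0, 0, 0.38], [0, 0.002, -0.07, 0, 0, 0, 0.38], [-0.05, 0.01, -0.10, 0, 0, 0, 0.38], [-0.10, 0.01, -0.10, 0, 0, 0, 0.38], [-0.15, 0.01, -0.10, 0, 0, 0, 0.38], [-0.20, 0.01, -0.10, 0, 0, 0, 0.38], [-0.25, 0.01, -0.09, 0, 0, 0, 0.38], [-0.29, 0.01, -0.07, 0, 0, 0, 0.38], [-0.30, 0.01, -0.06, 0, 0, 0, 0.38], [-0.30, 0.01, -0.06, 0, 0, 0, 0.38]]}}}

```text
time: 13.75
eef_pos: [0.5347, -0.0894, 0.1538]
tcp_rot: [0.732, 0.682, -0.001, -0.002]
contact_force: [-0.7, -0.5, 0.7]
opening: 0.377
finger_force: 0.0
```

Create n.py:
```python
from h import *
import sys
c=cam('wrist',sys.argv[1]);print(c['xyz']-[*O,0]);ys=np.arange(.006,-.11,-.001)
print(int(ys[0]*1000))
for z in(.047,):
  for vx in(-.024,-.015,-.008,0,.008,.015,.024): print(vx,prof(c,vx,z,ys).astype(int).tolist())
topview(c,.05,'t'+sys.argv[1])
```

```bash
python3 n.py w9.png
```

```text
[-0.00085201 -0.03867834  0.29727045]
6
-0.024 [191, 191, 192, 192, 193, 193, 193, 194, 176, 136, 127, 127, 127, 126, 127, 127, 125, 125, 123, 123, 123, 123, 123, 123, 120, 108, 92, 78, 89, 122, 141, 142, 142, 142, 143, 142, 144, 170, 217, 229, 229, 227, 213, 185, 167, 162, 159, 151, 139, 133, 131, 127, 125, 123, 122, 122, 118, 116, 114, 107, 100, 96, 93, 91, 90, 89, 86, 84, 82, 81, 81, 81, 80, 77, 73, 72, 71, 101, 154, 155, 119, 113, 120, 120, 120, 120, 118, 118, 118, 118, 119, 120, 121, 120, 118, 116, 116, 116, 114, 112, 108, 107, 121, 168, 194, 169, 152, 150, 150, 151, 151, 151, 151, 153, 153, 152]
-0.015 [233, 233, 233, 233, 233, 233, 233, 233, 221, 174, 128, 129, 128, 128, 128, 127, 127, 125, 124, 124, 123, 124, 125, 125, 123, 116, 99, 82, 82, 108, 135, 140, 142, 142, 142, 143, 163, 210, 237, 235, 227, 204, 155, 93, 72, 74, 75, 74, 76, 100, 155, 206, 206, 171, 123, 94, 87, 88, 88, 88, 90, 91, 90, 89, 88, 88, 94, 113, 153, 190, 1
[... 2353 characters left out ...]
188, 191, 188, 187, 185, 181, 173, 149, 123, 114, 111, 108, 122, 154, 168, 156, 148, 147, 147, 146, 145, 143, 138, 119]
0.024 [231, 231, 232, 232, 232, 234, 234, 233, 233, 232, 219, 162, 129, 130, 130, 129, 130, 128, 126, 125, 126, 126, 126, 126, 126, 126, 125, 117, 98, 80, 82, 109, 126, 130, 130, 132, 131, 131, 131, 150, 180, 187, 184, 182, 179, 179, 174, 150, 144, 143, 145, 145, 144, 145, 146, 145, 146, 149, 150, 151, 150, 145, 136, 128, 126, 127, 127, 128, 130, 131, 131, 132, 134, 132, 130, 130, 130, 129, 128, 126, 122, 117, 114, 117, 121, 121, 121, 120, 119, 112, 110, 112, 118, 124, 127, 131, 134, 135, 141, 151, 157, 155, 156, 165, 177, 185, 179, 159, 143, 141, 135, 112, 81, 70, 85, 105]
```

Straight above, with the 36 mm cube and 18 mm jaw reading true: the cube touches the stop and the pad front is about 15 mm ahead of the jaw (18 free), so it is pushed in about 3 mm. That leaves about 3 mm, or 0.21 rad (26 mm at the knob). Going back to finish the stroke.

{"method": "inch_along", "body": {"offsets": {"rows":[[0.02, -0.003, -0.02, 0, 0, 0, 0.38], [0.07, -0.003, -0.04, 0, 0, 0, 0.38], [0.12, -0.003, -0.04, 0, 0, 0, 0.38], [0.17, -0.003, -0.04, 0, 0, 0, 0.38], [0.22, -0.003, -0.04, 0, 0, 0, 0.38], [0.27, -0.003, -0.04, 0, 0, 0, 0.38], [0.30, -0.003, -0.03, 0, 0, 0, 0.38], [0.30, -0.003, -0.01, 0, 0, 0, 0.38], [0.30, -0.003, 0.03, 0, 0, 0, 0.38], [0.30, -0.003, 0.058, 0, 0, 0, 0.38]]}}}

```text
time: 15.05
eef_pos: [0.5521, 0.21, 0.0952]
tcp_rot: [0.731, 0.683, -0.001, -0.001]
contact_force: [-0.2, 0.2, 0.6]
opening: 0.383
finger_force: 0.0
```

{"method": "inch_along", "body": {"offsets": {"rows":[[0, 0, 0.001, 0, 0, 0, 0.38], [0, -0.007, 0.001, 0, 0, 0, 0.38], [0, -0.014, 0.001, 0, 0, 0, 0.38], [-0.001, -0.021, 0.001, 0, 0, 0, 0.38], [-0.002, -0.028, 0.001, 0, 0, 0, 0.38], [-0.003, -0.033, 0.001, 0, 0, 0, 0.38], [-0.003, -0.033, 0.001, 0, 0, 0, 0.38]]}}}

```text
time: 15.92
eef_pos: [0.5201, 0.2092, 0.0967]
tcp_rot: [0.731, 0.682, -0.0, 0.0]
contact_force: [0.7, 0.5, 1.9]
opening: 0.379
finger_force: 0.7
```

```bash
python3 m.py s10.png
```

```text
X 0.1221 Y -0.0338 [0.7 0.5 1.9]
0 [189, 182, 162, 110, 71, 50, 52, 64, 77, 81, 82, 81, 81, 81, 81, 84, 97, 114, 143, 170, 175, 125, 74, 46, 71, 104, 129, 104, 75, 58, 55, 59, 61, 65, 73, 76, 67, 57, 47, 68, 86, 92, 84, 83]
0.012 [199, 193, 168, 126, 74, 53, 50, 56, 68, 78, 80, 81, 80, 81, 82, 83, 85, 103, 130, 165, 169, 139, 65, 34, 23, 21, 22, 23, 23, 23, 23, 21, 19, 17, 16, 15, 16, 23, 41, 61, 84, 82, 75, 81]
```

{"method": "inch_along", "body": {"offsets": {"rows":[[0, 0.003, -0.03, 0, 0, 0, 0.38], [0, 0.003, -0.07, 0, 0, 0, 0.38], [-0.05, 0.03, -0.10, 0, 0, 0, 0.38], [-0.10, 0.036, -0.10, 0, 0, 0, 0.38], [-0.15, 0.036, -0.10, 0, 0, 0, 0.38], [-0.20, 0.036, -0.10, 0, 0, 0, 0.38], [-0.25, 0.036, -0.09, 0, 0, 0, 0.38], [-0.29, 0.036, -0.07, 0, 0, 0, 0.38], [-0.297, 0.036, -0.06, 0, 0, 0, 0.38], [-0.297, 0.036, -0.06, 0, 0, 0, 0.38]]}}}

```text
time: 17.23
eef_pos: [0.5345, -0.0889, 0.1546]
tcp_rot: [0.731, 0.682, -0.001, -0.002]
contact_force: [-0.3, -0.6, 0.0]
opening: 0.378
finger_force: 0.0
```

```bash
python3 n.py w11.png | cut -c1-330
```

```text
[-0.00096718 -0.038216    0.29813728]
6
-0.024 [191, 191, 191, 191, 191, 192, 192, 191, 191, 191, 186, 164, 130, 126, 127, 126, 127, 127, 127, 125, 124, 123, 123, 122, 123, 124, 122, 118, 105, 89, 82, 103, 134, 141, 142, 142, 141, 142, 142, 143, 152, 190, 205, 179, 161, 158, 156, 154, 152, 148, 146, 145, 139, 126, 119, 116, 113, 112, 110, 110, 107, 105, 106, 105, 103,
-0.015 [233, 233, 234, 233, 234, 233, 233, 233, 233, 233, 233, 219, 161, 129, 128, 128, 127, 128, 128, 126, 125, 124, 125, 123, 122, 124, 125, 122, 113, 97, 82, 92, 124, 138, 141, 142, 165, 210, 234, 236, 228, 206, 150, 86, 72, 73, 72, 71, 73, 95, 157, 202, 203, 173, 128, 96, 88, 87, 87, 88, 87, 87, 87, 87, 87, 89, 96, 115, 151,
-0.008 [222, 232, 233, 233, 233, 233, 233, 233, 232, 232, 232, 224, 181, 134, 128, 128, 128, 128, 129, 127, 126, 124, 124, 124, 126, 124, 125, 124, 118, 103, 91, 99, 109, 106, 107, 120, 146, 195, 231, 238, 232, 217, 180, 114, 72, 69, 76, 119, 19
[... 708 characters left out ...]
 69, 70, 69, 69, 71, 69, 68, 70, 69, 71
0.015 [138, 139, 140, 140, 143, 144, 145, 150, 162, 162, 161, 161, 151, 127, 123, 130, 131, 130, 130, 130, 128, 127, 127, 126, 125, 125, 127, 128, 127, 119, 104, 85, 85, 114, 137, 140, 140, 144, 163, 180, 180, 187, 206, 218, 227, 231, 230, 230, 230, 229, 229, 229, 229, 229, 229, 229, 229, 230, 230, 229, 229, 229, 229, 229, 228, 
0.024 [232, 232, 232, 232, 233, 232, 234, 235, 234, 234, 234, 232, 227, 198, 141, 127, 131, 130, 130, 130, 130, 128, 126, 126, 126, 126, 127, 128, 129, 124, 112, 93, 83, 100, 121, 130, 131, 131, 132, 131, 136, 164, 185, 182, 178, 173, 169, 152, 137, 138, 141, 141, 140, 142, 147, 154, 153, 151, 153, 151, 148, 147, 141, 130, 124,
```

View pics/tw11.png

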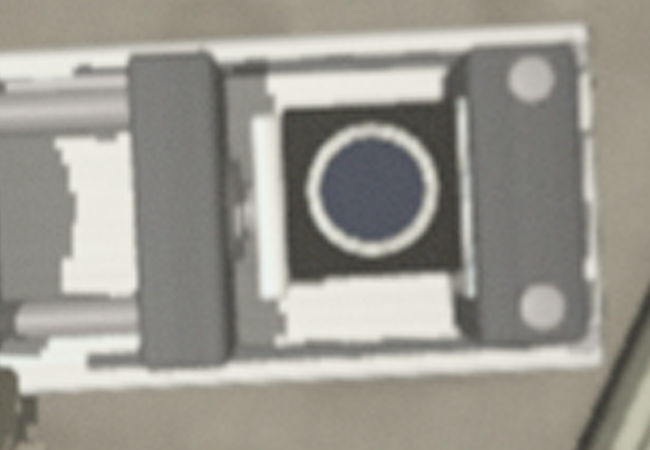

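The top view shows the cube (285–465) tight against the stop (470). The pad plate (255–283) stands 28–33 px, about 6 mm, ahead of the jaw front (222–227), so the pad is pushed in about half way. The robot is clear, so I'm handing in.

```bash
python3 -c "
from plant import ctrl, viewer, telemetry
print(ctrl.sign_off())"
```

```text
the job is handed in; nothing more can be done
None
```

I flipped the lever to tighten, and two strokes of the handle closed the jaw until the cube sat against the end stop with the pad pushed in about 6 of 12 mm; I handed the job in at about 17 s with the robot clear, without a last picture of the lever or the things standing around.

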